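Set the stitch length for piecing

TASK

The sewing machine's stitch-length dial has lost its setting. Turn the big dial clockwise until it comes up against its stop and will go no further, then back it off anticlockwise by exactly four clicks, let go of it and leave it resting in that click. Do not knock over or shove the thread cone, the pin dish or the rotary cutter.

Things in the scene. Friction and masses are not known exactly. Their poses are not given: they have to be found in the camera images.
- machine: White sewing machine, 450 mm wide (y), 200 deep (x), 280 high, fixed to the table, front towards the robot. Origin: centre of its underside; x to its back, y to its needle end. Its upper front is a sloping deck, 100 mm from lower to upper edge, whose face points up and forward, 35 degrees from vertical. Behind it the top is flat; spool pins there rise to 325 mm, 170 mm or more to +y of the dial.
- dial_base (a point): Where the dial's axis leaves the machine's deck: at (-59, -150, 251) mm in the machine's frame. Its z is the dial's axis, out of the deck: it leans towards the machine's front, 35 degrees from vertical; x points up the slope of the deck, y as the machine's y. A flat aluminium ring, 76 mm across and 4 mm thick, surrounds the dial's foot.
- dial: Stitch-length dial: round, black, fluted, 62 mm across, 28 mm high, the only big round thing on the deck, near the handwheel (-y) end. Origin: on its axis, in the plane of its underside, 6 mm off the deck at the stop and 0.4 mm further out for each click; z along the axis out of the deck; x along the white rib on its face. Grip it across its sides, at any angle.
- dial_top (a point): Middle of the dial's face, 28 mm out from its origin. The dial has 12 clicks to a turn, 30 degrees each; a click takes up to 0.13 N m, and let go it is drawn into the nearest notch. Clockwise, looking at its face, screws it in to a rigid stop, which falls on a notch; the white rib's direction at the stop differs every time, so feel for it. It starts 5 to 7 clicks out.
- thread_cone: Cone of thread standing on the table, 60 mm across at its foot, 122 mm high, to be left alone. Origin: centre of its underside.
- pin_dish: Steel pin dish standing on the table, 90 mm across, 30 mm high, to be left alone. Origin: centre of its underside.
- rotary_cutter: Rotary cutter with yellow handle lying on the table, about 195 mm long, 18 mm high, to be left alone. Origin: on the table under its middle; x towards the blade.

How it is judged (in metres and radians):
On the way:
1. the dial is turned clockwise hard against its stop (z of dial in the frame of dial_base below 0.00608 m), for 0.1 s.
At the end, for the whole second after the job is handed in: After having been against its stop, the dial rests, released, four clicks out from it (its underside 7.6 mm off the deck, within 0.16 mm: 0.4 of a click); the thread cone stands, and cone, pin dish and cutter are within 30 mm of where they were (z of dial in the frame of dial_base between 0.00744 and 0.00776 m and angular speed of dial below 0.05 rad/s and contact force between each of the arm, the fingers and dial below 0.1 N and distance of each of thread_cone, pin_dish, rotary_cutter from where it was at the start of the episode below 0.03 m and angle between thread_cone's own z axis and vertical below 0.3 rad); the robot touches nothing.
It fails at once if the thread cone is knocked over (angle between thread_cone's own z axis and vertical above 0.5 rad).
It fails at once if the thread cone, the pin dish or the rotary cutter is shoved away (distance of any of thread_cone, pin_dish, rotary_cutter from where it was at the start of the episode above 0.05 m).
It also fails if it takes over 72 s, if anything falls off the work surface, if the arm or the gripper's body presses on something with over 40 N, if the wrist force passes 120 N, or if a joint passes its speed limit or range.

ROBOT

A 6-joint arm with a two-finger parallel gripper is mounted at the origin on the work surface. World frame = base frame: x ahead of the robot, y to its left, z up, the work surface at z = 0. Lengths are in mm, angles in degrees, forces in N, time in s.
With the tool pointing down it reaches from about 300 to 775 mm from the base axis. Payload 14.6 kg.
Tool frame: the origin (TCP) lies midway between the tips of the shut fingers; the grasp point (between the pads) lies 19 mm behind it (manip.tcp_to_grasp is the distance from the TCP to the grasp point, in mm); z points along the fingers, y is the line along which they close (so a half turn about z gives the same grasp; the last joint's range is limited). The gripper opens to 94 mm and grips with 3 to 60 N. Pads are 16 mm wide; open, the fingers measure 119 mm over their backs; the gripper's body (75 mm by 177 mm) begins 78 mm behind the grasp point.
Start: joints at [67.116, 17.183, 87.147, -0, 75.671, -3.816], TCP at [179.677, 519.813, 205.446] pointing down, gripper open.
Joint ranges: [-173.82, 173.82], [-45.26, 126.66], [13.44, 144.39], [-59.66, 239.66], [0, 175.72], [-146.38, 146.38]. Speed limits (degrees/s): [127.2, 127.2, 147.25, 180, 180, 180].

INTERFACE

Orientations are given as [roll, pitch, yaw] about the fixed x, y, z axes, in that order (R = Rz(yaw) Ry(pitch) Rx(roll)).
In Python, from workcell import manip gives the robot as it stands.
- The arm moves only by the shell command python3 -m handwheel 'ROWS' [FORCE]. ROWS is JSON, a list of rows, each a list of 7 numbers: the finger opening in mm, from 0 to 94, then the shift along the tool's x, y, z in mm, then the turn, a rotation vector about the tool's x, y, z in degrees. In form: [[hand, x, y, z, wx, wy, wz], ...]. A call has 1 to 20 rows; each row shifts and turns the commanded pose from where the row before left it, along the tool's axes as they then stand; what a row does not reach is not made up. A row lasts 1/12 s, in which the tool goes at most 41.7 mm and 7.16 degrees, less where a joint would pass 70% of its speed; a pose out of reach is approached as far as the arm can. A call is refused whole if a number of a shift passes 41.7 or a number of a turn 7.16, either way. A call with a gripper value outside its range is refused whole. The fingers move at their own pace and stop on an object; FORCE is the grip in N (left out, the last holds). Time passes only in rows, so rows that do not move let the fingers close. It gives the time, the measured TCP pose, the force, the opening and the grip force at its end, in the units of the state.
- manip.get_obs(): the state, without advancing time (a new reading comes with each control period).
- manip.read_camera(name): name is "scene" or "top" or "wrist"; returns (picture, depth): 400x640x3 uint8, red, green, blue; 400x640 float32, mm along the optical axis (not along the pixel's ray), 0 where there is no reading.
- manip.camera_params(name): a dict with "mtx" (3x3 intrinsics, pixels), "world_to_cam" (4x4, takes a point from world to camera coordinates). Camera axes: x right, y up, looking along -z (the intrinsics and any distortion apply to the point x, -y, -z); pixel columns grow to the right and rows downward; lengths in mm; the calibration is good to about 2 mm. The wrist camera is an equidistant fisheye: a pixel r from the principal point sees the ray r / f radians off the axis. A picture is of the moment at which its call begins: read the wrist's pose just before it. camera_params takes no time and is no camera call; for the wrist camera it gives the pose at the moment of the call.
- manip.hand_in(): hands the job in; it is judged then, once.
Trained networks look in the newest picture that a camera, given by its name, has taken for a name from the list of things; names that differ only in an ending like _2 or _b are one class to them, and where a whole thing is asked for, a point or a joint stands for the part that bears it (a point fixed in the world has none). Each returns a list of dicts, best first, with "p" (0 to 1); they miss things now and then, are a little off and sometimes report something else, mostly with a low value. They report only what shows in the picture. A call takes as long as a camera call.
- manip.find_in(camera, label): "box" ([centre column, centre row, width, height] in pixels, round what is visible of it).
The state is a dict: "clock": time; "joint_positions": joint angles; "qvel": joint speeds; "effort": joint torques, N m; "eef_pos": TCP position; "eef_rot": TCP orientation; "contact_force": force on the tool from outside, world axes, zero at the start; "moment": the same for the moment, N m; "width": finger opening in mm; "grip_force": force on a finger pad.
Only numpy, scipy, OpenCV 4.12 (cv2) and the standard library are available. Lean on these libraries where they do the work, as an engineer would, in place of code of your own. Each camera call takes 0.05 s, during which the arm holds its last target. There are 200 camera calls.

## Working session

There is one attempt and no reset: what is moved stays moved. The work goes in short steps, Python scripts to look and compute and a shell command to move; the robot and the scene stay as the last step left them, time stands still between calls to the robot, and variables do not carry over. Pictures are saved under pics/ and viewed, at most 10 in all, crops included, and the job is handed in when it is done.

```bash
mkdir -p pics
python3 - <<'E'
from workcell import manip
import cv2
o=manip.get_obs();print(o)
for c in ("scene","top"):
    im,d=manip.read_camera(c);cv2.imwrite(f"pics/{c}0.png",im[:,:,::-1])
    for l in("machine","dial","thread_cone","pin_dish","rotary_cutter"):
        print(c,l,[(([round(x) for x in r["box"]]),round(r["p"],2)) for r in manip.find_in(c,l)[:2]])
E
```

```text
{'clock': 0.0, 'joint_positions': array([ 6.71161212e+01,  1.72149532e+01,  8.71813314e+01,  2.42733491e-04,
        7.56696351e+01, -3.81614180e+00]), 'qvel': array([-0.05730529,  0.09288569, -0.06250615,  0.0517755 ,  0.00027921,
       -0.10522909]), 'effort': array([ 2.53852464e-03, -5.31813526e+01, -3.52729154e+01,  7.09502120e-02,
        2.46710074e-02, -9.68912400e-05]), 'eef_pos': array([179.57697934, 519.57515236, 204.88518042]), 'eef_rot': array([-1.79934242e+02, -4.62187827e-03,  1.60932200e+02]), 'contact_force': array([-0.00229376,  0.78911147,  0.59969764]), 'moment': array([ 0.00040496, -0.00773587,  0.00435505]), 'grip_force': 0.0, 'width': 94.33331407605374}
scene machine [([379, 227, 227, 128], 0.85), ([432, 171, 28, 14], 0.48)]
scene dial [([313, 178, 28, 17], 0.63)]
scene thread_cone [([267, 202, 16, 40], 0.87)]
scene pin_dish [([430, 172, 23, 14], 0.76)]
scene rotary_cutter [([211, 244, 20, 60], 0.69)]
top machine [([278, 179, 165, 84], 0.59)]
top dial [([327, 195, 26, 21], 0.55)]
top thread_cone [([363, 236, 19, 19], 0.84)]
top pin_dish [([221, 268, 25, 30], 0.62)]
top rotary_cutter [([405, 208, 9, 56], 0.96), ([325, 196, 20, 27], 0.42)]
```

Run:
```python
import cv2
a=cv2.imread("pics/scene0.png");b=cv2.imread("pics/top0.png")
a=cv2.resize(a[100:320,170:530],None,fx=2.2,fy=2.2)[:480,:790];b=cv2.resize(b[120:300,180:440],None,fx=3,fy=3)
cv2.imwrite("pics/s1.png",a);cv2.imwrite("pics/t1.png",b)
```

```text
(no output)
```

View pics/s1.png

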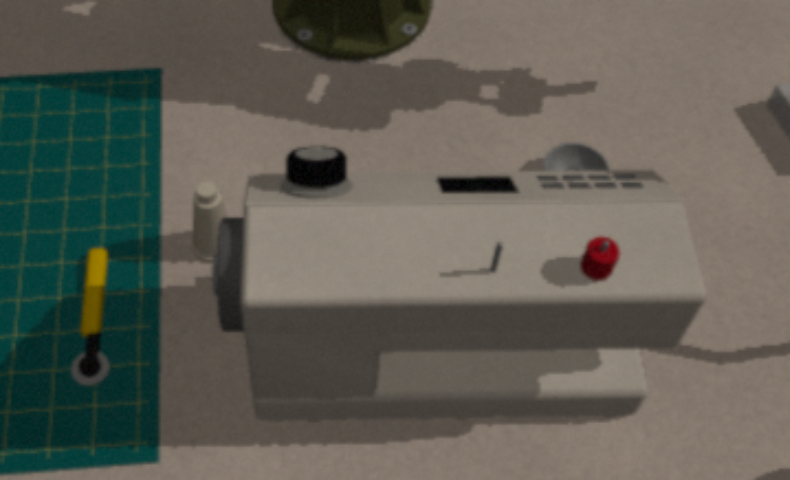

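View pics/t1.png

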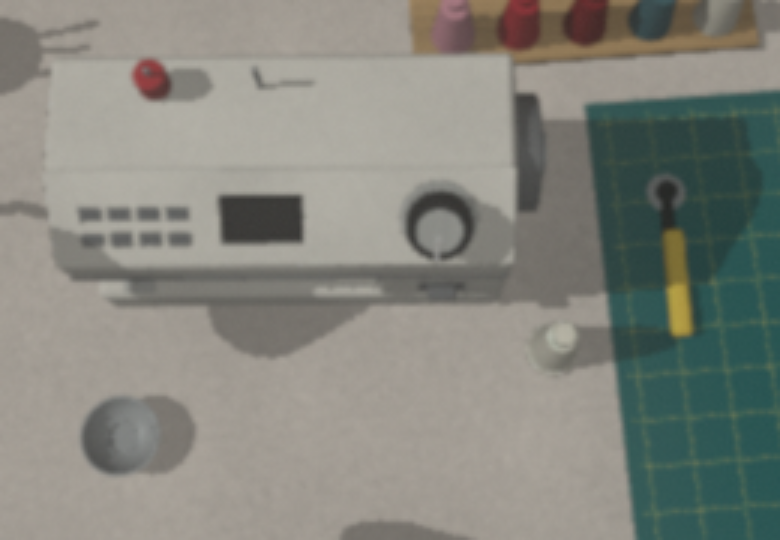

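```bash
cat > h.py <<'E'
import numpy as np
from workcell import manip
def cloud(c):
    im,d=manip.read_camera(c);p=manip.camera_params(c);K=p["mtx"];W=np.linalg.inv(p["world_to_cam"])
    v,u=np.mgrid[:400,:640];d=d.astype(float)
    P=np.stack([(u-K[0,2])/K[0,0]*d,-(v-K[1,2])/K[1,1]*d,-d],-1)
    return im,d,P@W[:3,:3].T+W[:3,3]
E
python3 - <<'E'
from h import *
im,d,P=cloud("top")
for n,(u,v) in dict(dialtop=(326,196),rib=(326,205),cone=(366,232),dish=(221,265),cut=(405,208)).items(): print(n,P[v,u].round(1))
m=np.zeros(d.shape,bool);m[184:207,198:350]=1;m[176:212,308:346]=0;m&=d>0
Q=P[m]
for _ in range(5):
    c=Q.mean(0);n=np.linalg.svd(Q-c,full_matrices=0)[2][2];n*=np.sign(n[2]);r=(P[m]-c)@n;Q=P[m][abs(r)<5]
print("deck",len(Q),m.sum(),n,c,"tilt",np.degrees(np.arccos(n[2])),"az",np.degrees(np.arctan2(-n[1],-n[0])))
# dial face: points in dial region by height over deck
m=np.zeros(d.shape,bool);m[176:212,308:346]=1;Q=P[m&(d>0)];h=(Q-c)@n
print(np.histogram(h,bins=range(-4,50,4)))
F=Q[h>27];fm=F.mean(0);print("face",len(F),fm,np.median(h[h>27]))
mt=np.zeros(d.shape,bool);mt[140:176,198:350]=1;T=P[mt&(abs(P[...,2]-280)<6)]
import cv2
print("top",T[:,2].mean(),cv2.minAreaRect(T[:,:2].astype(np.float32)))
im,d,P=cloud("scene")
m=np.zeros(d.shape,bool);m[160:192,295:335]=1;Q=P[m&(d>0)];h=(Q-c)@n
F=Q[(h>27)&(h<50)];print("scene face",len(F),F.mean(0),np.median((F-c)@n))
E
```

```text
dialtop [515.2 -93.8 280. ]
rib [492.2 -92.2 267.8]
cone [ 428.4 -215.5  122.1]
dish [369.4 267.    8.4]
cut [ 515.8 -372.3   17.3]
deck 2578 2606 [-0.57431478  0.03757931  0.81777156] [541.24112345 106.25202878 246.89250021] tilt 35.137663077189 az -3.743715410264351
(array([370, 372,  51,   7,   7,  10,  11,  13,  31, 122, 205,  13,   0]), array([-4,  0,  4,  8, 12, 16, 20, 24, 28, 32, 36, 40, 44, 48]))
face 376 [514.87335758 -93.32284964 281.64800834] 36.382778073162825
top 279.11623357037513 ((641.00048828125, 49.17082214355469), (438.9167175292969, 108.98234558105469), 85.63381958007812)
scene face 242 [525.55341427 -94.5896976  286.00312665] 34.579692993339826
```

```bash
cat >> h.py <<'E'
from scipy.spatial.transform import Rotation as Rn
n=np.array([-.5736*np.cos(np.radians(-4)),-.5736*np.sin(np.radians(-4)),.8192])
def Rt(a):
    z=-n;s=np.array([0,0,1])-n*n[2];y=s/np.linalg.norm(s);x=np.cross(y,z)
    return Rn.from_matrix(np.c_[x,y,z])*Rn.from_euler('z',a,degrees=True)
def go(p,a=None):
    o=manip.get_obs();R=Rn.from_euler('xyz',o["eef_rot"],degrees=True)
    print("pos",o["eef_pos"].round(1),"j",o["joint_positions"].round(1),"F",o["contact_force"].round(1),"t",o["clock"])
    print("shift in present tool axes",R.inv().apply(np.array(p)-o["eef_pos"]).round(2))
    if a is not None:
        T=Rt(a);print("turn",(R.inv()*T).as_rotvec(degrees=True).round(2),"shift in target axes",T.inv().apply(np.array(p)-o["eef_pos"]).round(2))
E
python3 - <<'E'
from h import *
go([430,-90,430],-120); go([430,-90,430],60)
E
```

```text
pos [179.7 519.8 205.5] j [67.1 17.2 87.1 -0.  75.7 -3.8] F [-0.   1.   0.8] t 0.7
shift in present tool axes [-435.82 -494.56 -224.55]
turn [  4.66 -35.58 -43.63] shift in target axes [ -23.43 -695.8   -16.34]
pos [179.7 519.8 205.5] j [67.1 17.2 87.1 -0.  75.7 -3.8] F [-0.   1.   0.8] t 0.7
shift in present tool axes [-435.82 -494.56 -224.55]
turn [-43.92  -5.76 129.77] shift in target axes [ 23.43 695.8  -16.34]
```

```bash
python3 -m handwheel '[[94,0,0,-40,0,0,0],[94,-12,-14,-30,0,0,0],[94,-23.5,-26.7,-8.6,0,0,0],[94,-23.5,-26.7,-8.6,0,0,0],[94,-23.5,-26.7,-8.6,0,0,0],[94,-23.5,-26.7,-8.6,0,0,0],[94,-23.5,-26.7,-8.6,0,0,0],[94,-23.5,-26.7,-8.6,0,0,0],[94,-23.5,-26.7,-8.6,0,0,0],[94,-23.5,-26.7,-8.6,0,0,0],[94,-23.5,-26.7,-8.6,0,0,0],[94,-23.5,-26.7,-8.6,0,0,0],[94,-23.5,-26.7,-8.6,0,0,0],[94,-23.5,-26.7,-8.6,0,0,0],[94,-23.5,-26.7,-8.6,0,0,0],[94,-23.5,-26.7,-8.6,0,0,0],[94,-23.5,-26.7,-8.6,0,0,0],[94,-23.5,-26.7,-8.6,0,0,0],[94,-23.5,-26.7,-8.6,0,0,0],[94,-23.5,-26.7,-8.6,0,0,0]]'
python3 - <<'E'
from h import *
go([430,-90,430],-120)
E
```

```text
clock: 2.37
eef_pos: [429.4, -91.7, 430.9]
eef_rot: [180.0, 0.0, 160.9]
contact_force: [0.4, -0.1, -0.5]
width: 94.0
grip_force: 0.0
pos [429.4 -91.7 430.9] j [-16.8  -1.1  78.7   0.  102.4 -87.7] F [ 0.4 -0.1 -0.5] t 2.3667
shift in present tool axes [-0.02  1.78  0.87]
turn [  4.65 -35.55 -43.65] shift in target axes [-0.76  1.54  0.99]
```

```bash
python3 -m handwheel '[[94,0,0,0,0.52,-3.95,-4.85],[94,0,0,0,0.52,-3.95,-4.85],[94,0,0,0,0.52,-3.95,-4.85],[94,0,0,0,0.52,-3.95,-4.85],[94,0,0,0,0.52,-3.95,-4.85],[94,0,0,0,0.52,-3.95,-4.85],[94,0,0,0,0.52,-3.95,-4.85],[94,0,0,0,0.52,-3.95,-4.85],[94,0,0,0,0.52,-3.95,-4.85],[94,0,0,0,0,0,0]]'
python3 - <<'E'
from h import *
import cv2
C=np.array([515,-93.5,281.6])
go(C+n*80,-120)
im,d=manip.read_camera("wrist");cv2.imwrite("pics/w1.png",im[:,:,::-1])
p=manip.camera_params("wrist");print(p,manip.find_in("wrist","dial"))
E
```

```text
clock: 3.2
eef_pos: [428.3, -89.9, 430.1]
eef_rot: [-160.5, 29.8, -148.5]
contact_force: [0.3, 0.3, 0.1]
width: 94.1
grip_force: 0.0
pos [428.3 -89.9 430.1] j [ -23.5  -23.   102.7   12.1   67.2 -141.2] F [0.3 0.3 0.1] t 3.2
shift in present tool axes [11.21  9.32 91.31]
turn [-0.07  0.13  0.26] shift in target axes [11.04  9.15 91.35]
{'mtx': array([[309.70691629,   0.        , 312.98365131],
       [  0.        , 309.70691629, 194.47413455],
       [  0.        ,   0.        ,   1.        ]]), 'world_to_cam': array([[-3.45495621e-01,  8.93195386e-01, -2.87810316e-01,
         3.52091194e+02],
       [-5.70090898e-01, -4.43388682e-01, -6.91666715e-01,
         4.75780137e+02],
       [-7.45405356e-01, -7.48897793e-02,  6.62391408e-01,
        -1.64992905e+02],
       [ 0.00000000e+00,  0.00000000e+00,  0.00000000e+00,
         1.00000000e+00]])} [{'box': [321.9, 165.7, 55.4, 57.5], 'p': 0.76}]
```

View pics/w1.png

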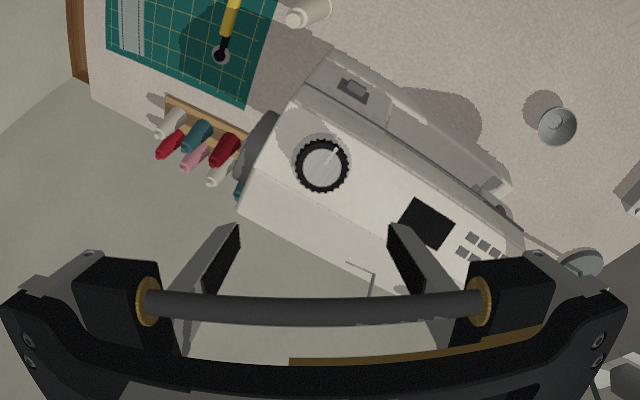

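```bash
cat >> h.py <<'E'
import cv2
def wcloud():
    p=manip.camera_params("wrist");im,d=manip.read_camera("wrist");K=p["mtx"];W=np.linalg.inv(p["world_to_cam"])
    v,u=np.mgrid[:400,:640];a=u-K[0,2];b=v-K[1,2];r=np.hypot(a,b)/K[0,0]+1e-9;d=d.astype(float)
    k=np.tan(r)/(r*K[0,0])*d
    P=np.stack([a*k,-b*k,-d],-1)
    return im,d,P@W[:3,:3].T+W[:3,3]
def face(P,d,box):
    u,v,w,h=box;m=np.zeros(d.shape,bool);m[int(v-h):int(v+h),int(u-w):int(u+w)]=1;Q=P[m&(d>0)]
    C=np.array([515,-93.5,281.6]);z=(Q-C)@n
    B=Rt(0).as_matrix();L=(Q-C)@B[:,:2];rr=np.hypot(*L.T)
    F=(abs(z)<5)&(rr<45);zf=np.median(z[F]);F=(abs(z-zf)<3)&(rr<45)
    deck=np.median(z[(rr>45)&(rr<60)&(abs(z+36)<8)])
    pts=L[F].astype(np.float32);c,r=cv2.minEnclosingCircle(pts)
    q=C+B[:,:2]@np.array(c)+n*zf
    print("n",F.sum(),"face centre enc",q.round(1),"mean",(C+B[:,:2]@pts.mean(0)+n*zf).round(1),"r",round(r,1),"height over deck",round(zf-deck,2))
    print("extent perc",np.percentile(pts,[1,99],axis=0).round(1).tolist())
E
python3 - <<'E'
from h import *
im,d,P=wcloud();face(P,d,[322,166,55,57])
im,d,P=cloud("top");face(P,d,[326,195,26,24])
im,d,P=cloud("scene");face(P,d,[313,178,28,20])
go([428.3,-89.9,430.1],-112)
E
```

```text
n 2029 face centre enc [511.7 -93.7 280.9] mean [512.  -94.6 281.2] r 30.8 height over deck 37.23
extent perc [[-28.3, -29.8], [26.6, 25.1]]
n 307 face centre enc [512.9 -93.3 280.6] mean [513.2 -92.8 280.8] r 31.4 height over deck 37.14
extent perc [[-28.1, -30.7], [27.6, 26.0]]
n 175 face centre enc [517.8 -94.6 282.6] mean [521.2 -94.  284.9] r 31.1 height over deck 37.11
extent perc [[-27.7, -25.8], [27.9, 31.3]]
pos [429.5 -89.7 430.4] j [ -23.3  -22.7  102.4   11.8   67.4 -140.5] F [ 0.2 -0.2  0.9] t 3.45
shift in present tool axes [ 1.14  0.32 -0.47]
turn [ 0.03 -0.12  7.91] shift in target axes [ 1.17  0.16 -0.48]
```

```bash
python3 -m handwheel '[[94,0,0,0,0,0,4],[94,0,0,0,0,0,4],[94,0,0,0,0,0,0]]'
python3 - <<'E'
from h import *
go(np.array([512.5,-93.7,281])+n*45,-112)
E
```

```text
clock: 3.7
eef_pos: [429.6, -89.6, 430.2]
eef_rot: [-165.5, 32.1, -158.0]
contact_force: [-0.3, 0.9, -0.6]
width: 94.2
grip_force: 0.0
pos [429.6 -89.6 430.2] j [ -23.3  -22.7  102.4   11.8   67.4 -132.4] F [-0.3  0.9 -0.6] t 3.7
shift in present tool axes [ 15.42   8.   124.83]
turn [ 0.04 -0.11 -0.23] shift in target axes [ 15.62   8.15 124.8 ]
```

```bash
python3 -m handwheel '[[94,2.6,1.3,20.8,0,0,0],[94,2.6,1.3,20.8,0,0,0],[94,2.6,1.3,20.8,0,0,0],[94,2.6,1.3,20.8,0,0,0],[94,2.6,1.3,20.8,0,0,0],[94,2.6,1.3,20.8,0,0,0],[94,0,0,0,0,0,0]]'
python3 - <<'E'
from h import *
go(np.array([512.5,-93.7,281])-n*26,-112)
im,d,P=wcloud();cv2.imwrite("pics/w2.png",im[:,:,::-1]);f=manip.find_in("wrist","dial");print(f);face(P,d,f[0]["box"])
E
```

```text
clock: 4.28
eef_pos: [486.6, -91.9, 314.0]
eef_rot: [-165.5, 31.8, -157.8]
contact_force: [0.4, -0.0, -0.3]
width: 93.9
grip_force: 0.0
pos [486.6 -91.9 314. ] j [ -19.9  -13.3  110.6   11.8   49.8 -133. ] F [ 0.4 -0.  -0.3] t 4.2833
shift in present tool axes [-2.58 -1.15 67.93]
turn [ 0.22 -0.34  0.08] shift in target axes [-2.18 -0.88 67.95]
[{'box': [311.4, 212.8, 83.5, 85.5], 'p': 0.61}]
n 4484 face centre enc [512.2 -93.9 281.4] mean [511.1 -94.4 280.6] r 30.0 height over deck 37.13
extent perc [[-28.4, -30.5], [26.8, 24.8]]
```

View pics/w2.png

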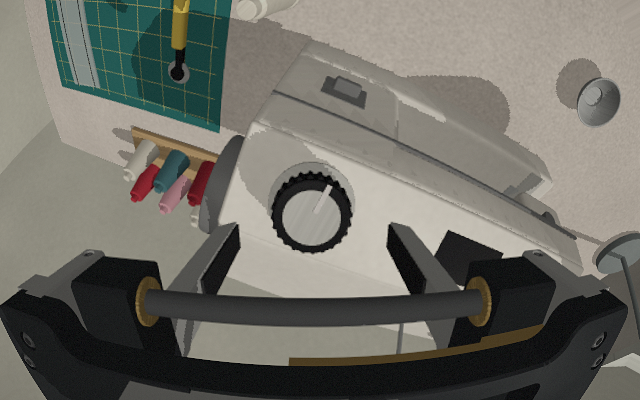

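```bash
python3 -m handwheel '[[94,-2.2,-0.8,10,0,0,0],[94,0,0,12,0,0,0],[94,0,0,12,0,0,0],[94,0,0,12,0,0,0],[94,0,0,12,0,0,0],[94,0,0,8,0,0,0],[94,0,0,2,0,0,0],[94,0,0,0,0,0,0]]'
python3 - <<'E'
from h import *
go(np.array([512,-94,281])-n*26.5,-112)
E
python3 -m handwheel '[[60,0,0,0,0,0,0],[60,0,0,0,0,0,0],[60,0,0,0,0,0,0],[60,0,0,0,0,0,0],[60,0,0,0,0,0,0],[60,0,0,0,0,0,0],[60,0,0,0,0,0,0],[60,0,0,0,0,0,0]]' 5
```

```text
clock: 5.05
eef_pos: [527.4, -95.2, 263.7]
eef_rot: [-165.3, 32.1, -157.7]
contact_force: [-0.3, -0.5, 0.3]
width: 93.9
grip_force: 0.0
pos [527.4 -95.2 263.7] j [ -18.2   -5.4  110.8   12.3   41.2 -133.1] F [-0.3 -0.5  0.3] t 5.05
shift in present tool axes [2.53 1.16 3.49]
turn [ 0.   -0.04  0.04] shift in target axes [2.54 1.16 3.48]
clock: 5.72
eef_pos: [527.0, -94.6, 263.5]
eef_rot: [-165.4, 32.1, -157.7]
contact_force: [-3.0, 5.1, 2.5]
width: 59.9
grip_force: 2.8
```

```bash
python3 - <<'E'
from h import *
o=manip.get_obs();R=Rn.from_euler('xyz',o["eef_rot"],degrees=True)
print(R.inv().apply(o["contact_force"]),R.inv().apply(o["moment"]),o["grip_force"],o["width"])
E
python3 -m handwheel '[[74,0,0,0,0,0,0],[74,0,0,0,0,0,0],[74,0,0,0,0,0,0],[74,2.3,1.1,0,0,0,0],[74,0,0,3,0,0,0],[74,0,0,0,0,0,0]]' 5
python3 - <<'E'
from h import *
go(np.array([512,-94,281])-n*26.5,-112)
E
python3 -m handwheel '[[60,0,0,0,0,0,0],[60,0,0,0,0,0,0],[60,0,0,0,0,0,0],[60,0,0,0,0,0,0],[60,0,0,0,0,0,0]]' 5
python3 - <<'E'
from h import *
o=manip.get_obs();R=Rn.from_euler('xyz',o["eef_rot"],degrees=True)
print(R.inv().apply(o["contact_force"]),R.inv().apply(o["moment"]),o["grip_force"],o["width"])
E
```

```text
[-0.62132325  4.9811936  -4.00440199] [-1.3416793   0.16671245  0.06128875] 2.8355493396520615 59.85010183028268
clock: 6.22
eef_pos: [526.8, -95.1, 259.1]
eef_rot: [-165.3, 32.1, -157.8]
contact_force: [0.4, -0.3, 1.0]
width: 74.0
grip_force: 0.0
pos [526.8 -95.1 259.1] j [ -18.2   -5.3  111.3   12.5   40.6 -133.3] F [ 0.4 -0.3  1. ] t 6.2167
shift in present tool axes [-0.35 -0.12  0.07]
turn [ 0.01 -0.07  0.01] shift in target axes [-0.35 -0.12  0.07]
clock: 6.63
eef_pos: [526.9, -95.1, 259.8]
eef_rot: [-165.3, 32.1, -157.7]
contact_force: [0.5, -0.3, 0.2]
width: 59.9
grip_force: 0.8
[-0.37268833 -0.46056766  0.15898796] [0.12974892 0.28382351 0.04606485] 0.8002182841300964 59.87670471010633
```

```bash
cat > f.py <<'E'
from h import *
o=manip.get_obs();R=Rn.from_euler('xyz',o["eef_rot"],degrees=True);C=np.array([512,-94,281])-n*26.5
rel=(Rt(-112).inv()*R).as_rotvec(degrees=True)
print("F",R.inv().apply(o["contact_force"]).round(2),"M",R.inv().apply(o["moment"]).round(3),"g",round(o["grip_force"],1),round(o["width"],2),"turned",rel.round(1),"off(dial axes at -112)",Rt(-112).inv().apply(o["eef_pos"]-C).round(2),"j",o["joint_positions"].round(1))
E
python3 -m handwheel '[[50,0,0,0,0,0,0],[50,0,0,0,0,0,0],[50,0,0,0,0,0,0],[50,0,0,0,0,0,0]]' 18;python3 f.py
python3 -m handwheel '[[50,0,0,0.08,0,0,6],[50,0,0,0.08,0,0,6],[50,0,0,0.08,0,0,6],[50,0,0,0.08,0,0,6],[50,0,0,0.08,0,0,6],[50,0,0,0,0,0,0]]' 18;python3 f.py
```

```text
clock: 6.97
eef_pos: [526.9, -95.1, 259.8]
eef_rot: [-165.3, 32.1, -157.7]
contact_force: [1.0, -2.9, 0.4]
width: 59.6
grip_force: 18.0
F [-0.07 -3.12  0.41] M [0.445 0.319 0.008] g 18.0 59.57 turned [ 0.  0. -0.] off(dial axes at -112) [-0.06 -0.13 -0.54] j [ -18.2   -5.3  111.2   12.5   40.6 -133.3]
clock: 7.47
eef_pos: [527.1, -94.9, 259.4]
eef_rot: [174.3, 34.6, 166.0]
contact_force: [0.3, -0.7, 0.9]
width: 59.9
grip_force: 18.0
F [-0.85 -0.56 -0.55] M [0.166 0.169 0.032] g 18.0 59.86 turned [ 0.   0.  30.3] off(dial axes at -112) [-0.11  0.09 -0.14] j [ -18.2   -5.3  111.2   12.5   40.6 -103. ]
```

```bash
python3 -m handwheel '[[50,0,0,0.08,0,0,6],[50,0,0,0.08,0,0,6],[50,0,0,0.08,0,0,6],[50,0,0,0.08,0,0,6],[50,0,0,0.08,0,0,6],[50,0,0,0.08,0,0,6],[50,0,0,0.08,0,0,6],[50,0,0,0.08,0,0,6],[50,0,0,0.08,0,0,6],[50,0,0,0.08,0,0,6],[50,0,0,0.08,0,0,6],[50,0,0,0.08,0,0,6],[50,0,0,0.08,0,0,6],[50,0,0,0.08,0,0,6],[50,0,0,0.08,0,0,6],[50,0,0,0.08,0,0,6],[50,0,0,0.08,0,0,6],[50,0,0,0,0,0,0]]' 18;python3 f.py
for i in 1; do python3 -m handwheel '[[50,0,0,0.05,0,0,4],[50,0,0,0.05,0,0,4],[50,0,0,0.05,0,0,4],[50,0,0,0,0,0,0]]' 18;python3 f.py; done
```

```text
clock: 8.97
eef_pos: [528.4, -94.7, 258.8]
eef_rot: [146.6, -11.4, 69.3]
contact_force: [6.0, 2.2, 0.3]
width: 59.2
grip_force: 18.0
F [4.21 3.78 3.08] M [-0.379  0.691  0.066] g 18.0 59.24 turned [-1.000e-01 -0.000e+00  1.321e+02] off(dial axes at -112) [-0.8   0.16  1.14] j [-18.2  -5.1 111.2  12.6  40.4  -1.2]
clock: 9.3
eef_pos: [528.6, -94.8, 258.7]
eef_rot: [149.3, -17.7, 58.9]
contact_force: [7.6, 2.4, -0.4]
width: 59.7
grip_force: 18.0
F [5.57 3.39 4.55] M [-0.322  0.847  0.088] g 18.0 59.67 turned [-1.00e-01 -0.00e+00  1.44e+02] off(dial axes at -112) [-0.85  0.09  1.31] j [-18.2  -5.1 111.2  12.6  40.3  10.7]
```

```bash
python3 -m handwheel '[[50,0,0,0.05,0,0,4],[50,0,0,0.05,0,0,4],[50,0,0,0,0,0,0]]' 18 >/dev/null;python3 f.py
python3 -m handwheel '[[50,0,0,0.05,0,0,4],[50,0,0,0.05,0,0,4],[50,0,0,0,0,0,0]]' 18 >/dev/null;python3 f.py
python3 -m handwheel '[[50,0,0,0.05,0,0,4],[50,0,0,0.05,0,0,4],[50,0,0,0,0,0,0]]' 18 >/dev/null;python3 f.py
```

```text
F [5.87 3.41 4.41] M [-0.267  0.835 -0.091] g 18.0 59.72 turned [-1.00e-01 -0.00e+00  1.52e+02] off(dial axes at -112) [-0.92  0.04  1.38] j [-18.2  -5.1 111.2  12.6  40.3  18.7]
F [5.74 2.78 4.05] M [-0.168  0.858 -0.039] g 18.0 59.61 turned [-1.0e-01 -0.0e+00  1.6e+02] off(dial axes at -112) [-0.92  0.02  1.48] j [-18.2  -5.  111.2  12.6  40.3  26.7]
F [7.4  1.98 4.78] M [-0.307  0.889  0.128] g 18.0 59.72 turned [-1.00e-01 -1.00e-01  1.68e+02] off(dial axes at -112) [-0.93 -0.08  1.61] j [-18.2  -5.  111.2  12.6  40.3  34.7]
```

```bash
python3 -m handwheel '[[50,0,0,0.03,0,0,3],[50,0,0,0.03,0,0,3],[50,0,0,0,0,0,0]]' 18 >/dev/null;python3 f.py
python3 -m handwheel '[[50,0,0,0.03,0,0,3],[50,0,0,0.03,0,0,3],[50,0,0,0,0,0,0]]' 18 >/dev/null;python3 f.py
python3 -m handwheel '[[50,0,0,0.03,0,0,3],[50,0,0,0.03,0,0,3],[50,0,0,0,0,0,0]]' 18 >/dev/null;python3 f.py
```

```text
F [6.77 0.94 5.89] M [-0.124  0.95   0.165] g 18.0 59.67 turned [-1.00e-01 -1.00e-01  1.74e+02] off(dial axes at -112) [-0.94 -0.15  1.66] j [-18.2  -5.  111.2  12.6  40.3  40.6]
F [7.05 1.15 6.56] M [-0.124  0.946  0.013] g 18.0 59.71 turned [-1.000e-01 -1.000e-01  1.799e+02] off(dial axes at -112) [-0.96 -0.16  1.74] j [-18.2  -5.  111.2  12.6  40.3  46.6]
F [3.24 1.5  0.78] M [-0.202  0.316 -0.498] g 18.0 59.63 turned [ 0.000e+00  1.000e-01 -1.741e+02] off(dial axes at -112) [-0.56 -0.16  1.7 ] j [-18.2  -5.  111.2  12.5  40.3  52.6]
```

```bash
python3 -m handwheel '[[50,0,0,0,0,0,2],[50,0,0,0,0,0,2],[50,0,0,0,0,0,0],[50,0,0,0,0,0,0],[50,0,0,0,0,0,0]]' 18 >/dev/null;python3 f.py
python3 - <<'E'
from h import *
im,d,P=wcloud();cv2.imwrite("pics/w3.png",im[60:260,200:440,::-1].repeat(3,0).repeat(3,1))
E
```

```text
F [ 4.34  1.01 -1.17] M [-0.169  0.419 -0.691] g 18.0 59.84 turned [   0.     0.  -170.2] off(dial axes at -112) [-0.41 -0.15  1.67] j [-18.2  -5.  111.2  12.5  40.3  56.5]
```

View pics/w3.png

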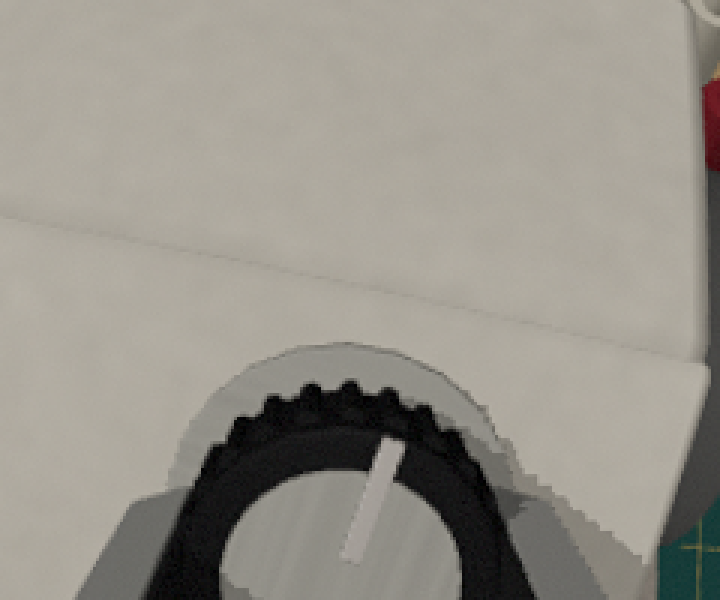

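```bash
cat > rib.py <<'E'
from h import *
import sys
h=float(sys.argv[1]);p=manip.camera_params("wrist");im,d=manip.read_camera("wrist");K=p["mtx"];M=p["world_to_cam"]
C=np.array([512,-94,281])+n*h;B=Rt(0).as_matrix()
a=(np.arange(400)-200)/5.;X,Y=np.meshgrid(a,a)   # 5 px/mm, X along Rt(0).x, Y along upslope
Q=(C+X[...,None]*B[:,0]+Y[...,None]*B[:,1])@M[:3,:3].T+M[:3,3]
x,y,z=Q[...,0],-Q[...,1],-Q[...,2];r=np.hypot(x,y);t=np.arctan2(r,z)
I=cv2.remap(im,(K[0,2]+K[0,0]*t*x/r).astype(np.float32),(K[1,2]+K[0,0]*t*y/r).astype(np.float32),1)
cv2.imwrite(sys.argv[2],I[:,:,::-1])
g=I.mean(2);th=np.arange(0,360,1.)
s=np.mean([cv2.remap(g.astype(np.float32),(200+5*R*np.cos(np.radians(th))).astype(np.float32)[None],(200+5*R*np.sin(np.radians(th))).astype(np.float32)[None],1)[0] for R in (22,23.5,25)],0)
print("bright angles (deg, + = clockwise seen on face)",[(int(k),int(s[k])) for k in range(0,360) if s[k]>90], "median",np.median(s))
E
python3 rib.py -2.4 pics/r1.png
```

```text
bright angles (deg, + = clockwise seen on face) [(91, 116), (92, 149), (93, 162), (94, 159), (95, 158), (96, 158), (97, 157), (98, 158), (99, 157), (100, 143), (101, 103)] median 39.612034
```

View pics/r1.png

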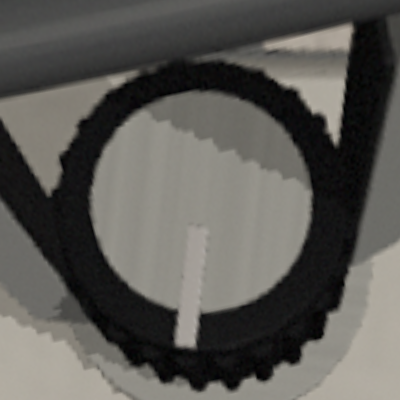

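```bash
python3 -m handwheel '[[50,0,0,-0.08,0,0,-6],[50,0,0,-0.08,0,0,-6],[50,0,0,-0.08,0,0,-6],[50,0,0,-0.08,0,0,-6],[50,0,0,-0.08,0,0,-6],[50,0,0,-0.08,0,0,-6],[50,0,0,-0.08,0,0,-6],[50,0,0,-0.08,0,0,-6],[50,0,0,-0.08,0,0,-6],[50,0,0,-0.08,0,0,-6],[50,0,0,-0.08,0,0,-6],[50,0,0,-0.08,0,0,-6],[50,0,0,-0.08,0,0,-6],[50,0,0,-0.08,0,0,-6],[50,0,0,-0.08,0,0,-6],[50,0,0,-0.08,0,0,-6],[50,0,0,-0.08,0,0,-6],[50,0,0,-0.08,0,0,-6],[50,0,0,-0.08,0,0,-6],[50,0,0,0,0,0,0]]' 18;python3 f.py; python3 rib.py -0.8 pics/r2.png
```

```text
clock: 12.98
eef_pos: [527.8, -95.0, 259.5]
eef_rot: [150.5, 19.9, 117.1]
contact_force: [6.3, -0.7, 5.4]
width: 60.0
grip_force: 18.0
F [-5.15  6.52 -0.76] M [-0.952 -0.527 -0.167] g 18.0 60.01 turned [-0.  -0.1 75.7] off(dial axes at -112) [-0.58 -0.17  0.17] j [-18.2  -5.2 111.2  12.5  40.5 -57.7]
bright angles (deg, + = clockwise seen on face) [(340, 104), (341, 144), (342, 164), (343, 161), (344, 160), (345, 160), (346, 161), (347, 161), (348, 161), (349, 140), (350, 96)] median 40.89491
```

```bash
python3 -m handwheel '[[50,0,0,-0.05,0,0,-4.5],[50,0,0,-0.05,0,0,-4],[50,0,0,0,0,0,0]]' 18 >/dev/null;python3 f.py; python3 rib.py -0.8 pics/r3.png
python3 -m handwheel '[[64,0,0,0,0,0,0],[94,0,0,0,0,0,0],[94,0,0,0,0,0,0],[94,0,0,0,0,0,0],[94,0,0,0,0,0,0],[94,0,0,0,0,0,0]]' 18;python3 rib.py -0.8 pics/r4.png
```

```text
F [-3.63  4.56 -1.13] M [-0.873 -0.652 -0.028] g 18.0 59.69 turned [ 0.  -0.  67.4] off(dial axes at -112) [-0.54 -0.16  0.06] j [-18.2  -5.2 111.2  12.5  40.5 -65.9]
bright angles (deg, + = clockwise seen on face) [(332, 112), (333, 154), (334, 169), (335, 168), (336, 167), (337, 167), (338, 167), (339, 168), (340, 167), (341, 136), (342, 91)] median 43.665367
clock: 13.83
eef_pos: [527.2, -95.0, 258.8]
eef_rot: [153.5, 23.7, 124.9]
contact_force: [0.3, 0.1, -0.9]
width: 92.5
grip_force: 0.0
bright angles (deg, + = clockwise seen on face) [(333, 135), (334, 162), (335, 166), (336, 165), (337, 164), (338, 164), (339, 165), (340, 166), (341, 154), (342, 118)] median 43.503525
```

```bash
python3 -m handwheel '[[94,0,0,-4,0,0,0],[94,0,0,-10,0,0,0],[94,0,0,-16,0,0,0],[94,0,0,-20,0,0,0],[94,0,0,-20,0,0,0],[94,0,0,-20,0,0,0],[94,0,0,-20,0,0,0],[94,0,0,0,0,0,0],[94,0,0,0,0,0,0],[94,0,0,0,0,0,0]]';python3 rib.py -0.8 pics/r5.png
python3 - <<'E'
from h import *
im,d=manip.read_camera("wrist");cv2.imwrite("pics/w4.png",im[:,:,::-1])
im,d,P=cloud("top")
for l in("thread_cone","pin_dish","rotary_cutter"): print(l,[[round(x) for x in r["box"]] for r in manip.find_in("top",l)[:1]])
E
```

```text
clock: 14.72
eef_pos: [464.4, -90.6, 348.6]
eef_rot: [153.5, 23.7, 124.9]
contact_force: [-0.4, -0.1, 0.4]
width: 93.7
grip_force: 0.0
bright angles (deg, + = clockwise seen on face) [(333, 121), (334, 153), (335, 165), (336, 168), (337, 169), (338, 169), (339, 168), (340, 162), (341, 149), (342, 119)] median 55.478516
thread_cone []
pin_dish [[220, 267, 25, 28]]
rotary_cutter [[404, 205, 10, 53]]
```

View pics/w4.png

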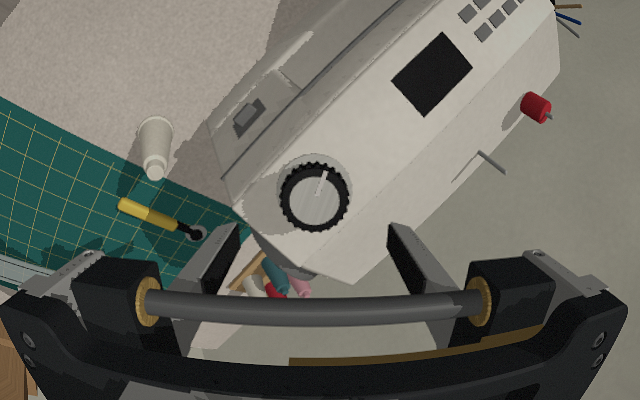

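The picture shows the dial free at (315,197) with its rib pointing to (322,175). The cone stands at (154,150), the cutter lies at (160,217), and the fingers are clear. The rib sits at 337.5°, against 96.5° at the stop, so the dial is 119° back, which is four clicks.

```bash
python3 -c "
from workcell import manip
print(manip.hand_in())"
```

```text
the job is handed in; nothing more can be done
None
```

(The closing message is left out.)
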